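Advance the microscope's slide tray by one turn of the hand wheel

TASK

Bring the next slide under the microscope: with the fingertips, gently push the hand wheel's upright red handle round clockwise (seen from above) through exactly one full turn, so that it stops at the yellow index mark where it began, neither turned backwards nor run well past the mark on the way. Do not grip the handle, and push only the handle, not the tray or the microscope. Leave the loose things around it where they stand, and finish with the hand clear of everything.

Things in the scene. Friction and masses are not known exactly. Their poses are not given: they have to be found in the camera images.
- handwheel (a joint): Angle of the hand wheel, rad: 0 when the red handle stands at the yellow index mark, growing as the wheel turns clockwise seen from above, and counted on past a full turn (2 pi = 6.283 after one turn). Starts within 0.05 of 0. Vertical axis; it turns stiffly (about 0.12 N m, so 2 N at the handle), stays where it is left, does not coast, and has end stops only at -0.8 and 9.0.
- wheel_axis (a point): Point on the hand wheel's vertical axis, level with the top of the wheel (84 mm above the table). The wheel is black, 156 mm across its rim, with a 40 mm hub, two black spokes and one red spoke; nothing on it but the handle stands higher than this point. It turns on a grey drum 190 mm across and 60 mm high, with a white dial face and black ticks every 15 degrees.
- handle_mid (a point): Centre, half-way up, of the upright red handle: a round grip about 20 mm in diameter and 50 mm tall that stands on the wheel's red spoke from 84 to 134 mm above the table (this point: 109 mm), 60 mm from the wheel's axis. It goes round with the wheel. It stands alone; its sides are free all round above the rim.
- handle: The same red handle as a body; origin on its axis at its lower end, 84 mm above the table. It revolves freely about its own upright axis, so its yaw means nothing.
- index (a point): Outer part of the yellow index mark, 95 mm from the wheel's axis and 64 mm above the table, fixed on the drum's rim. Its direction from the axis is where the handle begins and must end; any direction is possible.
- tray: Blue slide tray, 82 by 158 by 8 mm, with five glass slides 30 mm apart, lying in the microscope's guide with its top 73 mm above the table; origin at the centre of its underside. Its y axis is its direction of travel, away from the wheel; the wheel's screw moves it 30 mm per clockwise turn.
- microscope: White microscope with the slide feeder. Its origin lies on the table at the foot of the hand wheel's axis; its own y axis points from the wheel to the tray. Foot (240 by 260 by 50 mm), column and head are centred about 280 mm from the wheel's axis along +y, the near side 150 mm from it; the head is 220 to 350 mm (camera to 405 mm) above the table, within 62 mm of that centre in y, with eyepieces reaching to x = -0.14. A 50 mm high shaft housing joins it to the drum.
- oil_bottle: Amber oil bottle, 32 mm across, 70 mm tall, loose bystander on the table top; origin at the centre of its underside.
- stain_jar: Jar with a blue cap, 48 mm across, 65 mm tall, loose bystander on the table top; origin at the centre of its underside.
- objective_can: Grey round canister, 42 mm across, 60 mm tall, loose bystander on the table top; origin at the centre of its underside.
- slide_mailer: Orange slide mailer box, 82 by 32 mm, 22 mm tall, loose bystander on the table top; origin at the centre of its underside.
- tissue_pad: Cardboard box of lens tissue, 75 by 55 mm, 30 mm tall, loose bystander on the table top; origin at the centre of its underside.
- beaker: White open beaker, 60 mm across, 75 mm tall, loose bystander on the table top; origin at the centre of its underside.
There are look-alikes about, which are no part of the job. Leave any green look-alike of the part that bears handwheel alone.

How it is judged:
By the outcome, as a careful person would: the job done as asked, in the order asked, and still so for the second after the job is handed in, with the robot touching nothing.
It also fails if it takes over 53 s, if anything falls off the work surface, if the arm or the gripper's body presses on something with over 40 N, if the wrist force passes 120 N, or if a joint passes its speed limit or range.

ROBOT

A 6-joint arm with a two-finger parallel gripper is mounted at the origin on the work surface. World frame = base frame: x ahead of the robot, y to its left, z up, the work surface at z = 0. Lengths are in m, angles in rad, forces in N, time in s.
With the tool pointing down it reaches from about 0.25 to 0.775 m from the base axis. Payload 8.9 kg.
Tool frame: the origin (TCP) lies on the front face of the gripper's body, between the roots of the fingers; the fingertips stand 73 mm ahead of it and the grasp point (between the pads) lies 54 mm ahead of it; z points along the fingers, x is the direction in which the jaws open and shut, and the axes are right-handed (so a half turn about z gives the same grasp; the last joint's range is limited). The gripper opens to 85 mm and grips with 20 to 120 N. Pads are 22 mm wide; open, the fingers measure 114 mm over their backs; the gripper's body (76 mm by 85 mm) begins 54 mm behind the grasp point. The pads swing forward as they close: fully open they stand 13 mm farther back than shut.
Start: joints at [-1.282, 0.291, -0.153, 1.127, 0, 1.431], TCP at [0.218, -0.478, 0.304] pointing down, gripper open.
Joint ranges: [-2.52, 2.52], [-0.91, 1.74], [-1.3, 1.37], [-1.96, 2.02], [-1.52, 1.47], [-3.14, 3.14]. Speed limits (rad/s): [2.22, 2.22, 2.79, 3.14, 3.14, 3.14].

INTERFACE

Orientations are given as a unit quaternion [x, y, z, w].
In Python, from station import bot, get_image, camera_info, job gives the robot as it stands.
- The arm moves only by the tool apply_moves, never from a script. Its argument "increments" is a list that holds one entry, the list of rows, each a list of 5 numbers: the shift along the tool's x, y, z in m, then the turn about the tool's z in rad, then the closure, from 0 (fully open) to 1 (shut). A call has 1 to 12 rows; each row is the pose to reach, as a shift and turn from the pose commanded when the call began, along the tool's axes at that moment; what a row does not reach only later rows make up. A row lasts 1/12 s, in which the tool goes at most 41.7 mm and 7.16 degrees, less where a joint would pass 70% of its speed; a pose out of reach is approached as far as the arm can. A call with a gripper value outside its range is refused whole. The fingers move at their own pace and stop on an object; "squeeze" is the grip in N (left out, the last holds). Time passes only in rows, so rows that repeat a pose let the fingers close. It gives the time, the measured TCP pose, the force and the opening at its end, in the units of the state.
- bot.sense(): the state, without advancing time (a new reading comes with each control period).
- get_image(name): name is "side" or "top"; returns the picture (420x560x3 uint8, red, green, blue); there is no depth.
- camera_info(name): a dict with "mtx" (3x3 intrinsics, pixels), "R" (3x3) and "t" (3): a world point X has camera coordinates R X + t. Camera axes: x right, y down, z forward; pixel columns grow to the right and rows downward; lengths in m; the calibration is good to about 2 mm. A picture is of the moment at which its call begins. camera_info takes no time and is no camera call.
- job.sign_off(): hands the job in, once; it reports no verdict.
The state is a dict: "clock": time; "joint_positions": joint angles; "qd": joint speeds; "tau": joint torques, N m; "position": TCP position; "eef_rot": TCP orientation; "contact_force": force on the tool from outside, world axes, zero at the start; "torque": the same for the moment, N m; "opening": finger opening in m.
Only numpy, scipy, OpenCV 4.12 (cv2) and the standard library are available. Lean on these libraries where they do the work, as an engineer would, in place of code of your own. Each camera call takes 0.05 s, during which the arm holds its last target.

## Working session

There is one attempt and no reset: what is moved stays moved. The work goes in short steps, Python scripts to look and compute and a tool call to move; the robot and the scene stay as the last step left them, time stands still between calls to the robot, and variables do not carry over. Pictures are saved under pics/ and viewed, and the job is handed in when it is done.

Besides the shell and the picture viewer there is one more tool, called in YAML: its name, and indented under it one key for each argument. apply_moves: Moves the arm, as the interface text tells. Its arguments: {"type":"object","properties":{"increments":{"type":"array","items":{"type":"array","items":{"type":"array","items":{"type":"number"}}}},"squeeze":{"type":"number"}},"required":["increments"]}

```bash
mkdir -p pics; ls
python3 - <<'E'
from station import bot,get_image,camera_info
import cv2
s=bot.sense()
for k,v in s.items(): print(k,v)
for n in("side","top"):
    im=get_image(n); cv2.imwrite(f"pics/{n}0.png",im[:,:,::-1])
    print(n,camera_info(n))
E
```

```text
pics
clock 0.0
joint_positions [-1.28226448e+00  2.91273920e-01 -1.54130058e-01  1.12668201e+00
  1.39777180e-05  1.43142834e+00]
qd [-0.00088144  0.00083965  0.0003841  -0.00131493 -0.00050392  0.00074075]
tau [ 2.72426390e-03 -5.37143004e+01  3.31371367e+01  1.58564391e-02
 -1.22352560e-05  8.30885227e-06]
position [ 0.21773114 -0.47734864  0.30333415]
eef_rot [ 8.41118394e-01 -5.40850656e-01 -4.84112230e-04 -4.26018103e-04]
contact_force [ 0.003698   -0.22842704 -0.1841055 ]
torque [-0.00739416 -0.00602958  0.02086051]
opening 0.08509515140418829
side {'mtx': array([[381.23695492,   0.        , 282.17521761],
       [  0.        , 381.23695492, 209.78846015],
       [  0.        ,   0.        ,   1.        ]]), 'R': array([[-0.7176328 ,  0.69638161, -0.00747102],
       [ 0.55209134,  0.56233482, -0.61560921],
       [-0.42449772, -0.44590605, -0.78801617]]), 't': array([ 0.40320642, -0.19160134,  1.09729732])}
top {'mtx': array([[444.83704449,   0.        , 281.7734794 ],
       [  0.        , 444.83704449, 206.33170909],
       [  0.        ,   0.        ,   1.        ]]), 'R': array([[-0.02835028, -0.99945831, -0.01671358],
       [-0.99802188,  0.02924021, -0.05565366],
       [ 0.05611222,  0.01510272, -0.99831024]]), 't': array([-0.01243084,  0.51100097,  1.02522609])}
```

View pics/side0.png

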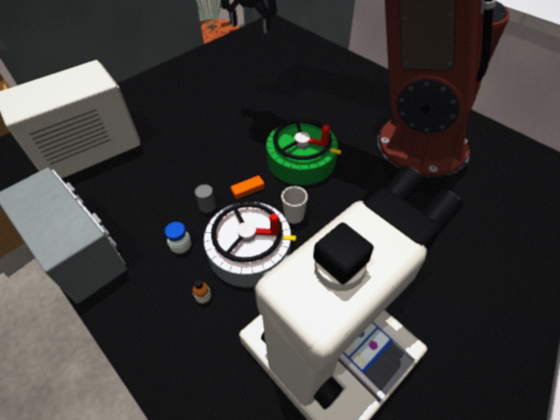

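View pics/top0.png

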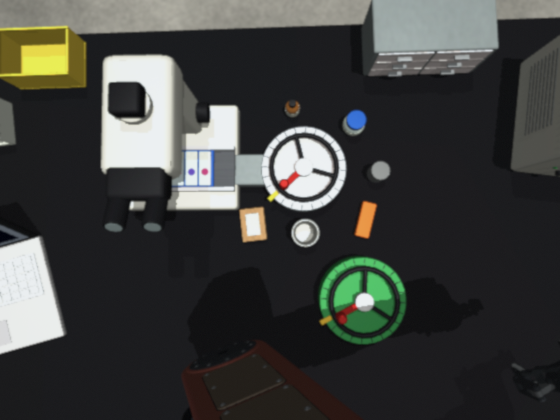

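Two red handles could be confused. One is on the white drum (top view ≈(285,184), side ≈(274,225)). The other is on the green look-alike (top ≈(341,319), side ≈(326,135)). I choose the white-drum one, which is joined to the microscope by the shaft housing, and check it in a close crop.

```bash
python3 - <<'E'
import cv2,numpy as np
t=cv2.imread("pics/top0.png")[90:260,220:400]; s=cv2.imread("pics/side0.png")[170:320,150:320]
a=cv2.resize(t,(400,378),interpolation=cv2.INTER_CUBIC);b=cv2.resize(s,(400,353),interpolation=cv2.INTER_CUBIC)
o=np.zeros((378,800,3),np.uint8);o[:,:400]=a;o[:353,400:]=b
cv2.imwrite("pics/crop0.png",o)
E
cat > h.py <<'E'
import numpy as np,cv2
from station import bot,get_image,camera_info
from scipy.spatial.transform import Rotation as Rn
C={n:camera_info(n) for n in("side","top")}
def ray(n,uv,z):
    c=C[n];R=np.array(c["R"]);t=np.array(c["t"]);K=np.array(c["mtx"])
    d=R.T@np.linalg.solve(K,[uv[0],uv[1],1]);o=-R.T@t
    return o+d*(z-o[2])/d[2]
def proj(n,X):
    c=C[n];p=c["mtx"]@(c["R"]@np.array(X,float)+c["t"]);return p[:2]/p[2]
E
python3 - <<'E'
from h import *
t=cv2.imread("pics/top0.png");s=cv2.imread("pics/side0.png")
def blobs(n,im,m,z):
    k,l,st,c=cv2.connectedComponentsWithStats(m.astype(np.uint8))
    for i in range(1,k):
        if st[i,4]>15: print(n,st[i],c[i].round(1),ray(n,c[i],z).round(4))
for n,im in(("top",t),("side",s)):
    h=cv2.cvtColor(im,cv2.COLOR_BGR2HSV);H,S,V=cv2.split(h)
    print("red");blobs(n,im,((H<6)|(H>174))&(S>170)&(V>90),.1)
    print("yel");blobs(n,im,(H>20)&(H<32)&(S>150)&(V>120),.064)
    print("or");blobs(n,im,(H>6)&(H<19)&(S>150)&(V>100),.022)
    print("blue");blobs(n,im,(H>100)&(H<130)&(S>150)&(V>80),.065)
E
```

```text
red
top [280 173  18  16 105] [287.6 180.8] [ 0.5602 -0.0426  0.1   ]
top [338 304  18  20 137] [345.7 313.5] [ 0.2754 -0.1568  0.1   ]
yel
top [   0   27   70   50 1870] [42.8 56.9] [0.866 0.509 0.064]
top [83 42  3 42 51] [83.9 59.6] [0.8561 0.4142 0.064 ]
top [268 192  10   9  38] [271.7 196.4] [ 0.5303 -0.0061  0.064 ]
top [320 316  12   9  56] [325.6 319.7] [ 0.2563 -0.1169  0.064 ]
or
top [286 103  12  10  56] [292.  108.1] [ 0.7401 -0.0577  0.022 ]
top [355 201  22  38 545] [365.4 219.2] [ 0.4745 -0.2193  0.022 ]
blue
top [347 110  20  19 308] [356.2 118.8] [ 0.6989 -0.2001  0.065 ]
top [212 151   2  35  69] [212.5 167.8] [0.5986 0.1247 0.065 ]
red
side [322 125   7  11  50] [325.2 129.4] [ 0.2479 -0.1628  0.1   ]
side [309 139  14   5  43] [315.2 141.1] [ 0.299  -0.1506  0.1   ]
side [270 213   8  13  69] [273.4 218.5] [ 0.5407 -0.0476  0.1   ]
side [256 229  16   6  81] [263.8 231.2] [ 0.5773 -0.0376  0.1   ]
yel
side [331 149  10   4  27] [335.3 150.4] [ 0.257  -0.1154  0.064 ]
side [283 235  13   6  52] [290.  237.3] [ 0.532  -0.0058  0.064 ]
or
side [201  20  38  23 477] [215.5  29.7] [ 0.0394 -0.907   0.022 ]
side [ 0 82  8  8 31] [ 2.5 85.1] [ 0.7627 -1.112   0.022 ]
side [230 175  34  21 367] [246.8 185. ] [ 0.4776 -0.2165  0.022 ]
side [193 283  14  12  91] [199.9 290. ] [ 0.739  -0.0636  0.022 ]
blue
side [164 221  21  18 292] [174.3 229.7] [ 0.6998 -0.1974  0.065 ]
side [361 339  31  34 141] [376.5 356.5] [0.6011 0.278  0.065 ]
```

View pics/crop0.png

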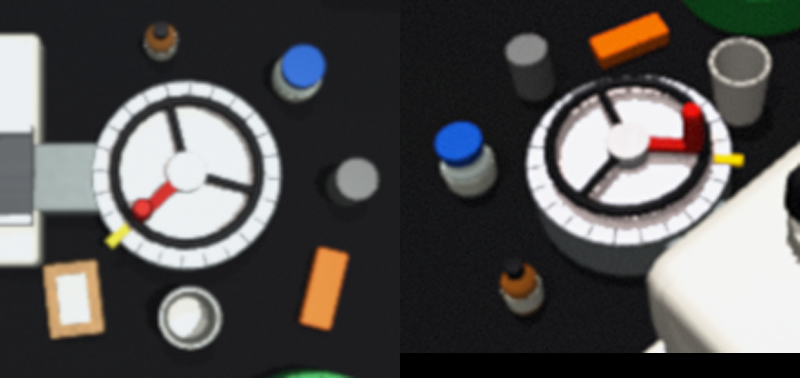

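The crop confirms it: a white drum with a red handle at its yellow mark (top px ≈(284,184)), the housing leading to the microscope, and the beaker and tissue pad nearby. Next I measure the axis, index and bystanders.

Run:
```python
from h import *
t=cv2.imread("pics/top0.png");s=cv2.imread("pics/side0.png")
print("hub top",ray("top",(303.7,167),.084),"side",ray("side",(246.9,230.8),.084))
print("handle top",ray("top",(283.9,184),.134),"side", ray("side",(150+292/2.353,170+107/2.353),.134))
# fit drum dial circle: refine axis by white mask contour in top
from scipy.optimize import least_squares
g=cv2.cvtColor(t,cv2.COLOR_BGR2HSV)
def inv(x,y,z): return proj("top",(x,y,z))
# index estimates
i=np.array([.5312,-.006]);
for a in (ray("top",(303.7,167),.084)[:2],ray("side",(246.9,230.8),.084)[:2]):
    d=i-a;print(a,np.hypot(*d),np.arctan2(d[1],d[0]))
# edge of dark rim (white->black outside) radial search in top, drum top edge z=.06 r=.095
gray=cv2.cvtColor(t,cv2.COLOR_BGR2GRAY).astype(np.float32)
a0=ray("top",(303.7,167),.084)[:2]
P=[]
for th in np.arange(0,2*np.pi,.05):
    rs=np.arange(.085,.106,.0005)
    v=[]
    for r in rs:
        u=inv(a0[0]+r*np.cos(th),a0[1]+r*np.sin(th),.06)
        v.append(cv2.getRectSubPix(gray,(1,1),(float(u[0]),float(u[1])))[0,0])
    v=np.array(v);k=np.argmin(np.gradient(v)); 
    if np.gradient(v).min()<-8: P.append(a0+rs[k]*np.array([np.cos(th),np.sin(th)]))
P=np.array(P)
f=least_squares(lambda p:np.hypot(P[:,0]-p[0],P[:,1]-p[1])-p[2],[*a0,.095],loss='soft_l1',f_scale=.001)
print("drum fit",f.x,len(P))
for nm,uv,z in(("bottle top",(292,107),.07),("stain",(356.5,119.5),.065),("can",(380.5,171),.06),("beaker",(305.5,233),.075),("tissue",(253,224.5),.03)):
    print(nm,ray("top",uv,z).round(3))
```

```text
hub top [ 0.59125941 -0.07861763  0.084     ] side [ 0.59531164 -0.07233352  0.084     ]
handle top [ 0.54989234 -0.03468539  0.134     ] side [ 0.55110015 -0.03315398  0.134     ]
[ 0.59125941 -0.07861763] 0.09423615350026211 2.261823078975524
[ 0.59531164 -0.07233352] 0.09225203913328367 2.339163069065161
drum fit [ 0.59250498 -0.07867274  0.09469921] 119
bottle top [ 0.729 -0.057  0.07 ]
stain [ 0.697 -0.201  0.065]
can [ 0.58  -0.251  0.06 ]
beaker [ 0.447 -0.078  0.075]
tissue [0.47 0.04 0.03]
```

```bash
cat >> h.py <<'E'
from scipy.optimize import minimize
def redness(im):  # im BGR
    b,g,r=[im[:,:,i].astype(float) for i in range(3)]
    return np.clip((r-np.maximum(b,g))/150,0,1)
def yellowness(im):
    b,g,r=[im[:,:,i].astype(float) for i in range(3)]
    return np.clip((np.minimum(r,g)-b)/120,0,1)
S=8
def hullmask(n,sets,x0,y0,w,h):
    m=np.zeros((h*S,w*S),np.uint8)
    for pts in sets:
        q=np.array([(proj(n,p)-(x0-.5,y0-.5))*S for p in pts],np.float32)
        cv2.fillConvexPoly(m,cv2.convexHull(q.astype(np.int32)),255)
    return cv2.GaussianBlur(cv2.resize(m,(w,h),interpolation=cv2.INTER_AREA)/255.,(0,0),.5)
A=np.arange(0,2*np.pi,.3)
def hset(x,y,th):
    hx,hy=x+.06*np.cos(th),y+.06*np.sin(th)
    return [[(hx+.01*np.cos(a),hy+.01*np.sin(a),z) for a in A for z in(.084,.134)]]
def box(x,y,th,r0,r1,w,z0,z1):
    c,s=np.cos(th),np.sin(th)
    return [[(x+r*c-v*s,y+r*s+v*c,z) for r in(r0,r1) for v in(-w,w) for z in(z0,z1)]]
E
python3 - <<'E'
from h import *
for n,w in(("top",(262,165,52,40)),("side",(240,200,64,45))):
    im=cv2.imread(f"pics/{n}0.png");x0,y0,ww,hh=w
    r=redness(im)[y0:y0+hh,x0:x0+ww];ye=yellowness(im)[y0:y0+hh,x0:x0+ww]
    f=lambda p:((hullmask(n,hset(p[0],p[1],p[2])+box(p[0],p[1],p[2],.02,.06,p[4],.076,.084),*w)-r)**2).sum()+((hullmask(n,box(p[0],p[1],p[3],p[5],p[6],p[7],.06,.064),*w)-ye)**2).sum()
    best=None
    for dth in(-.05,.05):
        p0=[.592,-.077,2.32+dth,2.3,.004,.08,.108,.004]
        q=minimize(f,p0,method="Nelder-Mead",options=dict(maxiter=900,initial_simplex=np.array([p0]+[np.array(p0)+np.eye(8)[i]*s for i,s in enumerate([.005,.005,.08,.08,.002,.006,.006,.002])])))
        if best is None or q.fun<best.fun:best=q
        print(n,q.fun,q.x.round(4))
E
```

```text
top 15.116180821310367 [ 0.5928 -0.0786  2.3087  2.2816  0.0055  0.0786  0.1063  0.0053]
top 15.59949955238454 [ 0.594  -0.0776  2.3456  2.2974  0.0056  0.0789  0.1064  0.0052]
side 47.0074645827115 [ 0.5934 -0.0777  2.2927  2.2929  0.0044  0.0794  0.1071  0.0049]
side 47.64957156390253 [ 0.5942 -0.0767  2.3214  2.3057  0.0046  0.0793  0.1069  0.005 ]
```

```bash
cat >> h.py <<'E'
def rel(target,base=None):
    s=bot.sense();R=Rn.from_quat(s["eef_rot"]).as_matrix()
    b=s["position"] if base is None else np.array(base)
    return (R.T@(np.array(target)-b)).round(4)
E
python3 -c "
from h import *
print(rel([.534,-.068,.26]))"
```

```text
[-0.2412 -0.4576  0.0438]
```

apply_moves:
  increments:
    - [[-0.01, -0.019, 0.002, -0.03, 1], [-0.026, -0.05, 0.005, -0.07, 1], [-0.043, -0.081, 0.008, -0.11, 1], [-0.06, -0.113, 0.011, -0.15, 1], [-0.077, -0.146, 0.014, -0.19, 1], [-0.094, -0.178, 0.017, -0.23, 1], [-0.111, -0.21, 0.02, -0.27, 1], [-0.128, -0.243, 0.023, -0.31, 1], [-0.145, -0.275, 0.026, -0.35, 1], [-0.162, -0.307, 0.029, -0.39, 1], [-0.179, -0.34, 0.032, -0.43, 1], [-0.193, -0.366, 0.035, -0.47, 1]]
  squeeze: 20

```text
clock: 1.1
position: [0.4718, -0.148, 0.2686]
eef_rot: [0.944, -0.329, -0.0, -0.0]
contact_force: [-0.1, -0.7, 0.4]
opening: -0.0001
```

```bash
python3 -c "
from h import *
s=bot.sense();print(s['clock'],s['position'],s['joint_positions'],s['opening'],Rn.from_quat(s['eef_rot']).as_matrix().round(3))
print(rel([.534,-.068,.26]))"
```

```text
1.1 [ 0.47182502 -0.14799431  0.26860413] [-4.52087696e-01  2.57140743e-01 -2.95756149e-01  1.01806975e+00
  3.49138185e-04  1.78889144e+00] -7.24008071429591e-05 [[ 0.784 -0.621 -0.   ]
 [-0.621 -0.784  0.   ]
 [-0.    -0.    -1.   ]]
[-0.001  -0.1013  0.0086]
```

apply_moves:
  increments:
    - [[0, -0.03, 0.003, 0, 1], [0, -0.06, 0.006, 0, 1], [-0.001, -0.085, 0.009, 0, 1], [-0.001, -0.1, 0.012, 0, 1], [-0.001, -0.101, 0.025, 0, 1], [-0.001, -0.101, 0.04, 0, 1], [-0.001, -0.101, 0.055, 0, 1], [-0.001, -0.101, 0.07, 0, 1], [-0.001, -0.101, 0.082, 0, 1], [-0.001, -0.101, 0.09, 0, 1], [-0.001, -0.101, 0.093, 0, 1], [-0.001, -0.101, 0.093, 0, 1]]

```text
clock: 2.1
position: [0.5326, -0.0705, 0.1753]
eef_rot: [0.944, -0.33, -0.001, 0.0]
contact_force: [-0.0, -0.7, 0.2]
opening: 0.0002
```

```bash
python3 -c "
from h import *
s=bot.sense();print(s['clock'],s['position'],s['joint_positions'],Rn.from_quat(s['eef_rot']).as_matrix().round(3))
a=get_image('top')[:,:,::-1];b=get_image('side')[:,:,::-1]
o=np.hstack([cv2.resize(a[90:260,220:400],(400,378)),cv2.resize(b[150:320,150:330],(400,378))])
cv2.imwrite('pics/c1.png',o)"
```

```text
2.1 [ 0.5325769  -0.07054241  0.17532859] [-2.67807786e-01  4.21300974e-01 -3.22491242e-01  8.28259821e-01
  6.48538907e-06  1.97600812e+00] [[ 0.782 -0.623 -0.001]
 [-0.623 -0.782  0.   ]
 [-0.001  0.    -1.   ]]
```

View pics/c1.png

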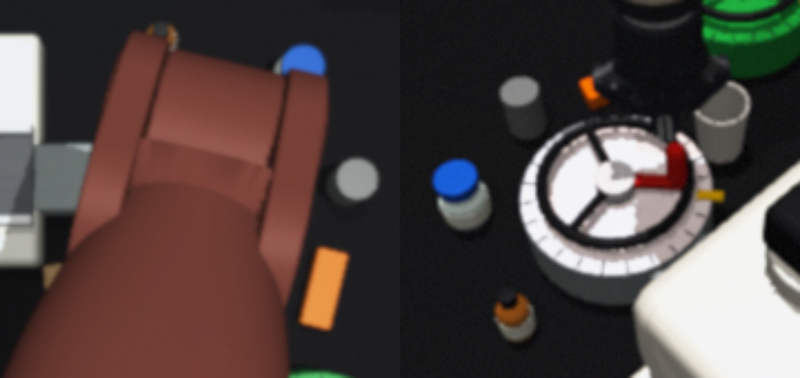

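```bash
cat > plan.py <<'E'
import numpy as np,sys
from h import *
c=np.array([.5935,-.0777])
def rows(base,R,th0,dth,n,r=.060):
    out=[]
    for k in range(1,n+1):
        t=th0+dth*k
        p=c+r*np.array([np.cos(t),np.sin(t)])
        d=np.array([p[0],p[1],.176])-base
        out.append((R.T@d).round(4))
    return out
E
python3 - <<'E'
from plan import *
s=bot.sense();R=Rn.from_quat(s["eef_rot"]).as_matrix()
R[:,2]=[0,0,-1];R[2,:2]=0
base=np.array([.5328,-.0702,.176]);th=3.024
for i in range(9):
    n=12
    o=rows(base,R,th,-.06,n)
    print(i,round(th-.72,3),str([[*map(float,v[:2]),0,0,1] for v in o]))
    base=base+R@o[-1];th-=.06*n
E
```

```text
0 2.304 [[-0.0006, -0.0034, 0, 0, 1], [-0.0023, -0.0067, 0, 0, 1], [-0.0037, -0.01, 0, 0, 1], [-0.0049, -0.0134, 0, 0, 1], [-0.0059, -0.0168, 0, 0, 1], [-0.0067, -0.0203, 0, 0, 1], [-0.0073, -0.0239, 0, 0, 1], [-0.0077, -0.0275, 0, 0, 1], [-0.0079, -0.031, 0, 0, 1], [-0.0078, -0.0346, 0, 0, 1], [-0.0075, -0.0382, 0, 0, 1], [-0.0071, -0.0418, 0, 0, 1]]
1 1.584 [[0.0007, -0.0035, 0, 0, 1], [0.0017, -0.007, 0, 0, 1], [0.0028, -0.0104, 0, 0, 1], [0.0041, -0.0138, 0, 0, 1], [0.0056, -0.0171, 0, 0, 1], [0.0073, -0.0202, 0, 0, 1], [0.0092, -0.0233, 0, 0, 1], [0.0113, -0.0262, 0, 0, 1], [0.0135, -0.029, 0, 0, 1], [0.0159, -0.0317, 0, 0, 1], [0.0185, -0.0342, 0, 0, 1], [0.0212, -0.0366, 0, 0, 1]]
2 0.864 [[0.0029, -0.0022, 0, 0, 1], [0.0059, -0.0042, 0, 0, 1], [0.0089, -0.006, 0, 0, 1], [0.0121, -0.0077, 0, 0, 1], [0.0154, -0.0092, 0, 0, 1], [0.0188, -0.0104, 0, 0, 1], [0.0223, -0.0115, 0, 0, 1], [0.0258, -0.0123, 0, 0, 1], [0.0293, -0.0129, 0, 0, 1], [0.0329, -0.0134, 0, 0, 1], [0.0365, -0.0136, 0, 0, 1], [0.0401, -0.0135, 0, 0, 1]]
3 0.144 [[0.0036, 0.0002, 0, 0, 1], [0.0071, 0.0006, 0, 0, 
[... 1287 characters left out ...]
2.736 [[-0.0035, 0.0007, 0, 0, 1], [-0.0071, 0.0012, 0, 0, 1], [-0.0107, 0.0015, 0, 0, 1], [-0.0143, 0.0015, 0, 0, 1], [-0.0179, 0.0014, 0, 0, 1], [-0.0215, 0.001, 0, 0, 1], [-0.025, 0.0004, 0, 0, 1], [-0.0285, -0.0004, 0, 0, 1], [-0.032, -0.0014, 0, 0, 1], [-0.0354, -0.0026, 0, 0, 1], [-0.0387, -0.004, 0, 0, 1], [-0.0419, -0.0056, 0, 0, 1]]
8 -3.456 [[-0.0031, -0.0018, 0, 0, 1], [-0.0061, -0.0038, 0, 0, 1], [-0.009, -0.0059, 0, 0, 1], [-0.0118, -0.0082, 0, 0, 1], [-0.0144, -0.0107, 0, 0, 1], [-0.0168, -0.0134, 0, 0, 1], [-0.0191, -0.0162, 0, 0, 1], [-0.0212, -0.0191, 0, 0, 1], [-0.0232, -0.0221, 0, 0, 1], [-0.0249, -0.0252, 0, 0, 1], [-0.0265, -0.0285, 0, 0, 1], [-0.0278, -0.0318, 0, 0, 1]]
```

apply_moves:
  increments:
    - [[-0.0005, -0.0035, 0, 0, 1], [-0.0025, -0.0065, 0, 0, 1], [-0.0035, -0.01, 0, 0, 1], [-0.005, -0.0135, 0, 0, 1], [-0.006, -0.017, 0, 0, 1], [-0.0065, -0.0205, 0, 0, 1], [-0.0075, -0.024, 0, 0, 1], [-0.0075, -0.0275, 0, 0, 1], [-0.008, -0.031, 0, 0, 1], [-0.008, -0.0345, 0, 0, 1], [-0.0075, -0.038, 0, 0, 1], [-0.007, -0.042, 0, 0, 1]]

```text
clock: 3.2
position: [0.5538, -0.0332, 0.1758]
eef_rot: [0.944, -0.33, -0.0, 0.0]
contact_force: [-1.5, -1.4, 0.9]
opening: -0.0002
```

```bash
cat > look.py <<'E'
from plan import *
s=bot.sense();p=s['position'];d=p[:2]-c
print(s['clock'],p.round(4),'r,th',np.hypot(*d).round(4),np.arctan2(d[1],d[0]).round(3),'F',np.round(s['contact_force'],1),'q6',s['joint_positions'][5].round(2),'yaw',Rn.from_quat(s['eef_rot']).as_matrix()[:,0].round(3))
b=get_image('side')[:,:,::-1]
cv2.imwrite('pics/%s_full.png'%sys.argv[1],b)
cv2.imwrite('pics/%s.png'%sys.argv[1],cv2.resize(b[150:320,150:330],(540,510),interpolation=cv2.INTER_CUBIC))
E
python3 look.py d1
```

```text
3.2 [ 0.5538 -0.0332  0.1758] r,th 0.0596 2.3 F [-1.5 -1.4  0.9] q6 2.05 yaw [ 0.782 -0.623 -0.   ]
```

View pics/d1.png

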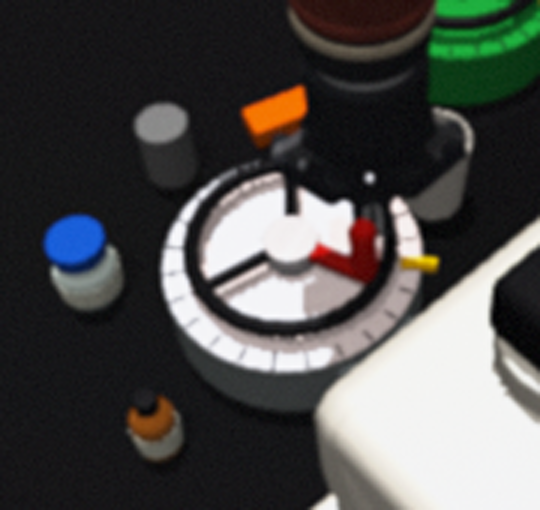

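The handle has left the mark clockwise, now at crop (365,250) with the index at (425,263). The fingers sit behind it with about 2 N of reaction. Continuing.

apply_moves:
  increments:
    - [[0.0005, -0.0035, 0, 0, 1], [0.0015, -0.007, 0, 0, 1], [0.003, -0.0105, 0, 0, 1], [0.004, -0.014, 0, 0, 1], [0.0055, -0.017, 0, 0, 1], [0.0075, -0.02, 0, 0, 1], [0.009, -0.0235, 0, 0, 1], [0.0115, -0.026, 0, 0, 1], [0.0135, -0.029, 0, 0, 1], [0.016, -0.0315, 0, 0, 1], [0.0185, -0.034, 0, 0, 1], [0.021, -0.0365, 0, 0, 1]]

```text
clock: 4.25
position: [0.5932, -0.0178, 0.1759]
eef_rot: [0.944, -0.33, -0.0, -0.0]
contact_force: [-2.1, -0.3, 0.1]
opening: 0.0
```

apply_moves:
  increments:
    - [[0.003, -0.002, 0, 0, 1], [0.006, -0.004, 0, 0, 1], [0.009, -0.006, 0, 0, 1], [0.012, -0.0075, 0, 0, 1], [0.0155, -0.009, 0, 0, 1], [0.019, -0.0105, 0, 0, 1], [0.0225, -0.0115, 0, 0, 1], [0.026, -0.0125, 0, 0, 1], [0.0295, -0.013, 0, 0, 1], [0.033, -0.0135, 0, 0, 1], [0.0365, -0.0135, 0, 0, 1], [0.04, -0.0135, 0, 0, 1]]

```text
clock: 5.25
position: [0.6328, -0.0326, 0.1759]
eef_rot: [0.944, -0.33, -0.0, -0.0]
contact_force: [-1.8, 1.3, 0.1]
opening: 0.0002
```

```bash
python3 look.py d3
```

```text
5.25 [ 0.6328 -0.0326  0.1759] r,th 0.0598 0.855 F [-1.8  1.3  0.1] q6 2.08 yaw [ 0.782 -0.623 -0.   ]
```

View pics/d3.png

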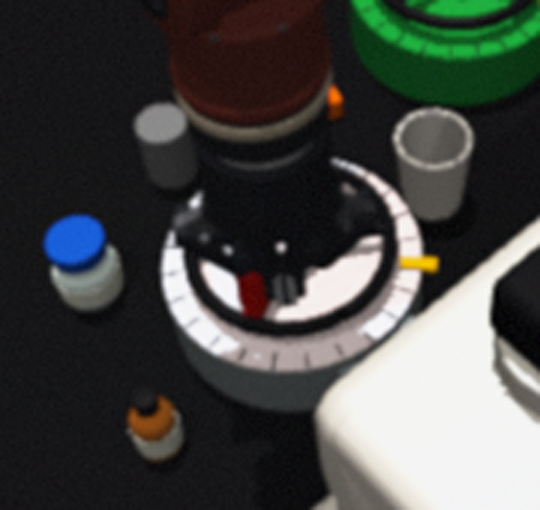

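About a third of the way round: the handle at crop (252,295) leads the fingers at (288,288), and nothing else has moved. Continuing.

apply_moves:
  increments:
    - [[0.0035, 0, 0, 0, 1], [0.007, 0.0005, 0, 0, 1], [0.0105, 0.0015, 0, 0, 1], [0.014, 0.002, 0, 0, 1], [0.0175, 0.003, 0, 0, 1], [0.021, 0.0045, 0, 0, 1], [0.0245, 0.006, 0, 0, 1], [0.0275, 0.0075, 0, 0, 1], [0.0305, 0.0095, 0, 0, 1], [0.0335, 0.0115, 0, 0, 1], [0.0365, 0.014, 0, 0, 1], [0.039, 0.016, 0, 0, 1]]

```text
clock: 6.3
position: [0.653, -0.0696, 0.176]
eef_rot: [0.944, -0.33, -0.0, 0.0]
contact_force: [0.3, 1.4, 0.7]
opening: -0.0001
```

apply_moves:
  increments:
    - [[0.0025, 0.0025, 0, 0, 1], [0.005, 0.005, 0, 0, 1], [0.007, 0.008, 0, 0, 1], [0.009, 0.011, 0, 0, 1], [0.011, 0.014, 0, 0, 1], [0.013, 0.017, 0, 0, 1], [0.0145, 0.0205, 0, 0, 1], [0.0155, 0.024, 0, 0, 1], [0.0165, 0.0275, 0, 0, 1], [0.0175, 0.031, 0, 0, 1], [0.018, 0.0345, 0, 0, 1], [0.0185, 0.038, 0, 0, 1]]

```text
clock: 7.3
position: [0.6436, -0.1107, 0.1759]
eef_rot: [0.944, -0.33, -0.0, -0.0]
contact_force: [1.5, 1.4, 0.2]
opening: 0.0001
```

```bash
python3 look.py d5
```

```text
7.3 [ 0.6436 -0.1107  0.1759] r,th 0.06 -0.583 F [1.5 1.4 0.2] q6 1.96 yaw [ 0.782 -0.623 -0.   ]
```

View pics/d5.png

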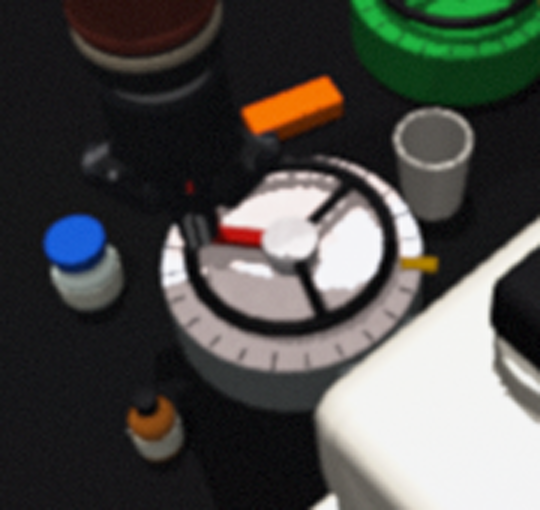

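About halfway: the red spoke points to crop (215,235), and the handle is just hidden ahead of the fingers at (200,230). Continuing.

apply_moves:
  increments:
    - [[0, 0.0035, 0, 0, 1], [0, 0.007, 0, 0, 1], [0, 0.011, 0, 0, 1], [-0.0005, 0.0145, 0, 0, 1], [-0.001, 0.018, 0, 0, 1], [-0.002, 0.0215, 0, 0, 1], [-0.003, 0.025, 0, 0, 1], [-0.004, 0.028, 0, 0, 1], [-0.0055, 0.0315, 0, 0, 1], [-0.007, 0.0345, 0, 0, 1], [-0.009, 0.038, 0, 0, 1], [-0.011, 0.041, 0, 0, 1]]

```text
clock: 8.35
position: [0.6093, -0.1356, 0.1759]
eef_rot: [0.944, -0.33, -0.0, -0.0]
contact_force: [2.8, 1.4, 0.1]
opening: -0.0001
```

apply_moves:
  increments:
    - [[-0.002, 0.003, 0, 0, 1], [-0.0045, 0.0055, 0, 0, 1], [-0.007, 0.008, 0, 0, 1], [-0.01, 0.0105, 0, 0, 1], [-0.0125, 0.013, 0, 0, 1], [-0.0155, 0.015, 0, 0, 1], [-0.0185, 0.017, 0, 0, 1], [-0.0215, 0.0185, 0, 0, 1], [-0.025, 0.02, 0, 0, 1], [-0.0285, 0.0215, 0, 0, 1], [-0.0315, 0.0225, 0, 0, 1], [-0.035, 0.0235, 0, 0, 1]]

```text
clock: 9.35
position: [0.5673, -0.1321, 0.1759]
eef_rot: [0.944, -0.33, 0.0, 0.0]
contact_force: [1.7, -1.4, -0.2]
opening: -0.0001
```

```bash
python3 look.py d7
```

```text
9.35 [ 0.5673 -0.1321  0.1759] r,th 0.0604 -2.019 F [ 1.7 -1.4 -0.2] q6 1.89 yaw [ 0.782 -0.623  0.   ]
```

View pics/d7.png

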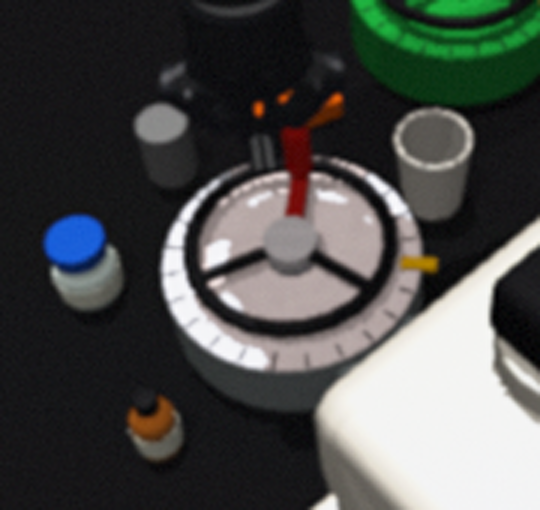

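Handle at crop (297,150), red spoke nearly up in the image, fingers at (262,150) behind it. One more segment, then I measure the handle angle.

apply_moves:
  increments:
    - [[-0.0035, 0.0005, 0, 0, 1], [-0.007, 0.001, 0, 0, 1], [-0.0105, 0.0015, 0, 0, 1], [-0.0145, 0.0015, 0, 0, 1], [-0.018, 0.0015, 0, 0, 1], [-0.0215, 0.001, 0, 0, 1], [-0.025, 0.0005, 0, 0, 1], [-0.0285, -0.0005, 0, 0, 1], [-0.032, -0.0015, 0, 0, 1], [-0.0355, -0.0025, 0, 0, 1], [-0.0385, -0.004, 0, 0, 1], [-0.042, -0.0055, 0, 0, 1]]

```text
clock: 10.4
position: [0.5379, -0.1014, 0.1758]
eef_rot: [0.944, -0.33, -0.0, 0.0]
contact_force: [-0.1, -2.3, 0.5]
opening: -0.0002
```

```bash
python3 look.py d8
cat > fit.py <<'E'
from plan import *
from scipy.optimize import minimize_scalar
def fit(n,im,ax,g):
    hp=proj(n,(ax[0]+.06*np.cos(g),ax[1]+.06*np.sin(g),.1))
    w=(int(hp[0])-28,int(hp[1])-26,56,52)
    r=redness(im)[w[1]:w[1]+w[3],w[0]:w[0]+w[2]]
    r=np.clip(r*1.0/max(.3,np.percentile(r,99)),0,1)
    hw=.0055 if n=="top" else .0044
    f=lambda t:((hullmask(n,hset(ax[0],ax[1],t)+box(ax[0],ax[1],t,.02,.06,hw,.076,.084),*w)-r)**2).sum()
    ts=np.arange(g-.5,g+.5,.02);v=[f(t) for t in ts];t0=ts[np.argmin(v)]
    ts=np.arange(t0-.03,t0+.03,.003);v=[f(t) for t in ts];k=np.polyfit(ts,v,2)
    return -k[1]/2/k[0],min(v)
AX={"side":(.5938,-.0772),"top":(.5932,-.0782)}
E
python3 - <<'E'
from fit import *
print("start",fit("side",cv2.imread("pics/side0.png"),AX["side"],2.31),fit("top",cv2.imread("pics/top0.png"),AX["top"],2.31))
print(fit("side",cv2.imread("pics/d7_full.png"),AX["side"],-2.4),fit("side",cv2.imread("pics/d8_full.png"),AX["side"],-3.1),fit("side",cv2.imread("pics/d1_full.png"),AX["side"],1.95))
E
```

```text
10.4 [ 0.5379 -0.1014  0.1758] r,th 0.0605 -2.739 F [-0.1 -2.3  0.5] q6 1.92 yaw [ 0.782 -0.623 -0.   ]
start (np.float64(2.3061835628098146), np.float64(44.219276033900115)) (np.float64(2.321286372849617), np.float64(15.628367070304012))
(np.float64(-2.4211165730869326), np.float64(98.45595698549764)) (np.float64(-3.1650539843794188), np.float64(47.88738671474708)) (np.float64(1.899099268974646), np.float64(48.525790334809386))
```

View pics/d8.png

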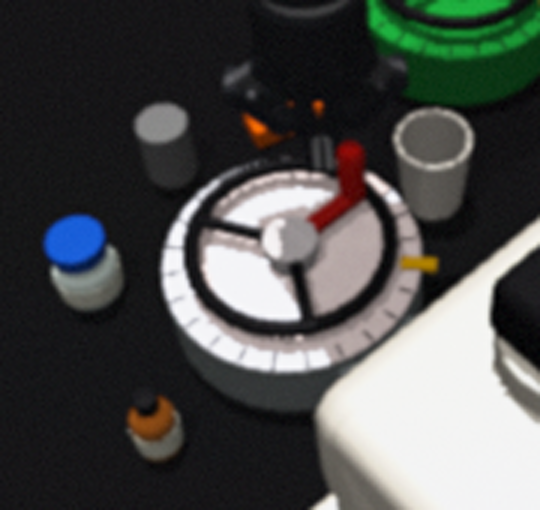

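Handle is at crop (350,165), fitted angle −3.165, which leaves about 0.82 rad to the mark. I advance about 0.6 rad and measure again.

apply_moves:
  increments:
    - [[-0.003, -0.002, 0, 0, 1], [-0.006, -0.004, 0, 0, 1], [-0.009, -0.006, 0, 0, 1], [-0.012, -0.008, 0, 0, 1], [-0.0145, -0.0105, 0, 0, 1], [-0.017, -0.0135, 0, 0, 1], [-0.019, -0.016, 0, 0, 1], [-0.021, -0.019, 0, 0, 1], [-0.023, -0.022, 0, 0, 1], [-0.0245, -0.0245, 0, 0, 1], [-0.025, -0.0255, 0, 0, 1], [-0.025, -0.0255, 0, 0, 1]]

```text
clock: 11.45
position: [0.5346, -0.0657, 0.1759]
eef_rot: [0.944, -0.33, -0.0, -0.0]
contact_force: [-1.1, -1.7, -0.0]
opening: -0.0002
```

```bash
python3 look.py d9
python3 - <<'E'
from fit import *
print(fit("side",cv2.imread("pics/d9_full.png"),AX["side"],-3.75))
E
```

```text
11.45 [ 0.5346 -0.0657  0.1759] r,th 0.0601 2.941 F [-1.1 -1.7 -0. ] q6 1.99 yaw [ 0.782 -0.623 -0.   ]
(np.float64(-3.756474875897315), np.float64(37.08998912903098))
```

View pics/d9.png

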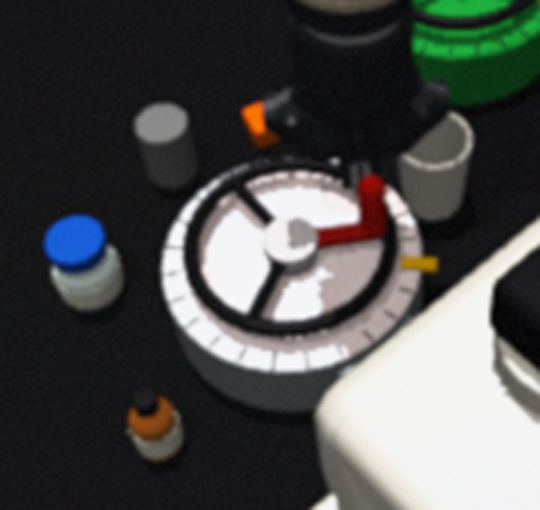

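apply_moves:
  increments:
    - [[-0.001, -0.002, 0, 0, 1], [-0.0015, -0.004, 0, 0, 1], [-0.0025, -0.006, 0, 0, 1], [-0.003, -0.008, 0, 0, 1], [-0.0038, -0.0095, 0, 0, 1], [-0.0043, -0.011, 0, 0, 1], [-0.0043, -0.011, 0, 0, 1], [-0.0043, -0.011, 0, 0, 1]]

```text
clock: 12.17
position: [0.5382, -0.0547, 0.1759]
eef_rot: [0.944, -0.33, 0.0, -0.0]
contact_force: [-0.8, -0.2, -0.7]
opening: 0.0001
```

```bash
python3 look.py d10
python3 - <<'E'
from fit import *
print(fit("side",cv2.imread("pics/d10_full.png"),AX["side"],2.33))
E
```

```text
12.1667 [ 0.5382 -0.0547  0.1759] r,th 0.0599 2.747 F [-0.8 -0.2 -0.7] q6 2.01 yaw [ 0.782 -0.623  0.   ]
(np.float64(2.3425454020080294), np.float64(38.82159657403273))
```

View pics/d10.png

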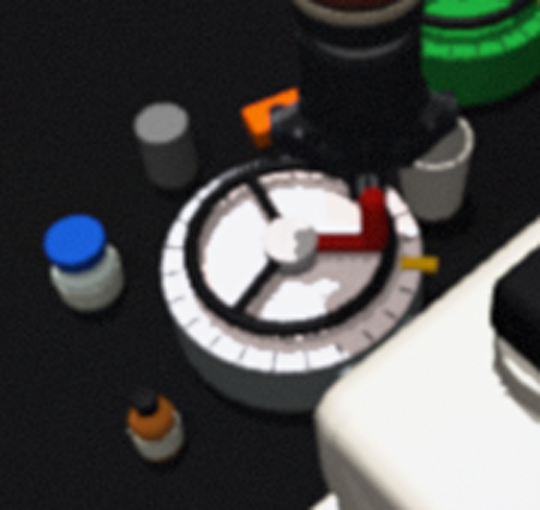

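Fitted angle is 2.343 against a target of ≈2.295. I nudge about 0.03 rad, back off, rise, and clear the view for an unobstructed check.

apply_moves:
  increments:
    - [[-0.0003, -0.0009, 0, 0, 1], [-0.0005, -0.0017, 0, 0, 1], [-0.0005, -0.0017, 0, 0, 1], [0, 0.003, 0, 0, 1], [0, 0.01, 0, 0, 1], [0, 0.013, -0.01, 0, 1], [0, 0.013, -0.035, 0, 1], [0, 0.013, -0.065, 0, 1], [0.005, 0.033, -0.085, 0, 1], [0.013, 0.065, -0.095, 0, 1], [0.021, 0.1, -0.1, 0, 1], [0.029, 0.135, -0.1, 0, 1]]

```text
clock: 13.22
position: [0.4764, -0.18, 0.2783]
eef_rot: [0.944, -0.33, 0.002, 0.0]
contact_force: [1.6, -1.1, 0.4]
opening: 0.0
```

apply_moves:
  increments:
    - [[0.008, 0.034, 0, 0, 1], [0.016, 0.07, 0, 0, 1], [0.024, 0.105, 0, 0, 1], [0.032, 0.14, 0, 0, 1], [0.04, 0.17, 0, 0, 1], [0.045, 0.185, 0, 0, 1], [0.045, 0.185, 0, 0, 1]]

```text
clock: 13.8
position: [0.3949, -0.3544, 0.2767]
eef_rot: [0.943, -0.332, 0.001, 0.001]
contact_force: [-0.1, -0.4, -0.1]
opening: -0.0
```

```bash
cat > chk.py <<'E'
from fit import *
k=sys.argv[1]
print(bot.sense()['clock'],bot.sense()['position'].round(3),bot.sense()['contact_force'].round(1))
ims={n:np.ascontiguousarray(get_image(n)[:,:,::-1]) for n in("side","top")}
for n in ims:
    cv2.imwrite(f"pics/{k}_{n}.png",ims[n])
    print(n,"now",fit(n,ims[n],AX[n],2.3)[0],"start",fit(n,cv2.imread(f"pics/{n}0.png"),AX[n],2.3)[0])
cv2.imwrite(f"pics/{k}.png",np.hstack([cv2.resize(ims["top"][90:260,220:400],(400,378),interpolation=cv2.INTER_CUBIC),cv2.resize(ims["side"][150:320,150:330],(400,378),interpolation=cv2.INTER_CUBIC)]))
E
python3 chk.py e1
```

```text
13.8 [ 0.395 -0.354  0.277] [-0.1 -0.4 -0.1]
side now 2.3362950242099148 start 2.3080138375799004
top now 2.355208669568085 start 2.32134588473741
```

View pics/e1.png

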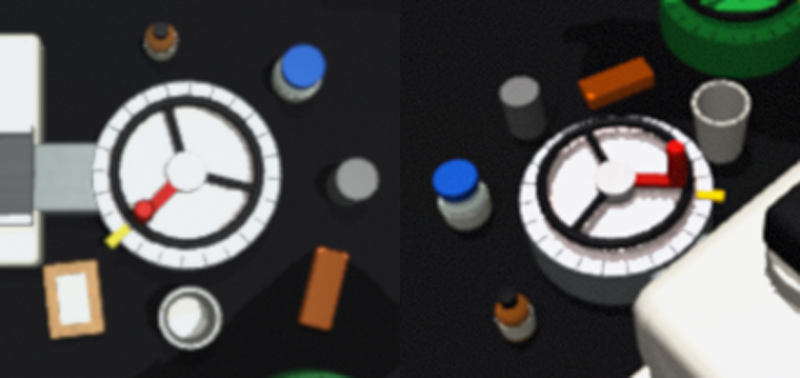

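Run:
```python
from fit import *
gray={}
# drum/dial outer edge and rim fits in both views for axis, then index angle and handle angle
def circ(n,im,z,r,a0,sign,thr):
    g=cv2.cvtColor(im,cv2.COLOR_BGR2GRAY).astype(np.float32);P=[]
    for th in np.arange(0,2*np.pi,.04):
        rs=np.arange(r-.008,r+.008,.0004)
        v=np.array([cv2.getRectSubPix(g,(1,1),tuple(map(float,proj(n,(a0[0]+q*np.cos(th),a0[1]+q*np.sin(th),z)))))[0,0] for q in rs])
        d=np.gradient(cv2.GaussianBlur(v[None],(0,0),2)[0])*sign
        k=np.argmax(d)
        if d[k]>thr and 2<k<len(rs)-3:P.append(np.array(a0)+rs[k]*np.array([np.cos(th),np.sin(th)]))
    P=np.array(P)
    f=minimize(lambda p:np.abs(np.hypot(P[:,0]-p[0],P[:,1]-p[1])-p[2]).sum(),[*a0,r],method="Nelder-Mead",options=dict(xatol=1e-6,fatol=1e-6))
    return f.x.round(4),len(P)
for k in("0","e"):
  for n in("top","side"):
    im=cv2.imread(f"pics/{n}0.png" if k=="0" else f"pics/e1_{n}.png")
    d=circ(n,im,.060,.095,(.593,-.078),-1,3); q=circ(n,im,.084,.078,(.593,-.078),1,2)
    ax=d[0][:2]
    ye=yellowness(im);uv=proj(n,(.531,-.006,.064)).astype(int);w=(uv[0]-14,uv[1]-12,28,24)
    yy=ye[w[1]:w[1]+w[3],w[0]:w[0]+w[2]]
    def F(p):return ((hullmask(n,box(ax[0],ax[1],p[0],p[1],p[2],.0052,.06,.064),*w)-yy)**2).sum()
    r=minimize(F,[2.28,.079,.107],method="Nelder-Mead",options=dict(initial_simplex=[[2.2,.079,.107],[2.36,.079,.107],[2.28,.086,.107],[2.28,.079,.115]]))
    print(k,n,"drum",d,"rim",q,"idx",r.x.round(3),"handle(drum ax)",round(fit(n,im,ax,2.3)[0],3),"rim ax",round(fit(n,im,q[0][:2],2.3)[0],3))
```

```text
0 top drum (array([ 0.5925, -0.0787,  0.0947]), 157) rim (array([ 0.5916, -0.0779,  0.0765]), 158) idx [2.277 0.079 0.107] handle(drum ax) 2.302 rim ax 2.297
0 side drum (array([ 0.5926, -0.0782,  0.095 ]), 143) rim (array([ 0.5954, -0.0736,  0.0764]), 141) idx [2.283 0.079 0.107] handle(drum ax) 2.272 rim ax 2.389
e top drum (array([ 0.5925, -0.0787,  0.0946]), 157) rim (array([ 0.5916, -0.0779,  0.0765]), 158) idx [2.276 0.079 0.106] handle(drum ax) 2.336 rim ax 2.334
e side drum (array([ 0.5926, -0.0781,  0.095 ]), 146) rim (array([ 0.5955, -0.0735,  0.0764]), 142) idx [2.282 0.079 0.107] handle(drum ax) 2.304 rim ax 2.427
```

Neither view is fully decisive. The top view says 0.06 rad is left to the mark and the side view says 0.02, so I aim for a further ≈0.04 rad. Going back in behind the handle for a final nudge.

```bash
python3 -c "
from h import *
s=bot.sense();print(s['position'],Rn.from_quat(s['eef_rot']).as_matrix().round(4))
print(rel([.533,-.067,.26]),rel([.533,-.067,.176]))"
```

```text
[ 0.39596292 -0.35152301  0.27637404] [[ 7.809e-01 -6.247e-01  4.000e-04]
 [-6.247e-01 -7.809e-01  2.000e-04]
 [ 2.000e-04 -4.000e-04 -1.000e+00]]
[-0.0707 -0.3078  0.0165] [-0.0707 -0.3077  0.1005]
```

apply_moves:
  increments:
    - [[-0.007, -0.03, 0, 0, 1], [-0.015, -0.065, 0, 0, 1], [-0.023, -0.1, 0, 0, 1], [-0.031, -0.135, 0.002, 0, 1], [-0.039, -0.17, 0.004, 0, 1], [-0.047, -0.205, 0.007, 0, 1], [-0.055, -0.24, 0.01, 0, 1], [-0.063, -0.275, 0.013, 0, 1], [-0.069, -0.3, 0.016, 0, 1], [-0.071, -0.308, 0.02, 0, 1], [-0.071, -0.308, 0.035, 0, 1], [-0.071, -0.308, 0.05, 0, 1]]

```text
clock: 14.9
position: [0.5332, -0.0645, 0.2262]
eef_rot: [0.944, -0.329, 0.001, -0.0]
contact_force: [-0.4, -1.4, 0.1]
opening: 0.0002
```

apply_moves:
  increments:
    - [[0, 0, 0.015, 0, 1], [0, 0, 0.03, 0, 1], [0, 0, 0.043, 0, 1], [0, 0, 0.05, 0, 1], [0, 0, 0.05, 0, 1], [0, 0, 0.05, 0, 1]]

```text
clock: 15.4
position: [0.5328, -0.0659, 0.1762]
eef_rot: [0.944, -0.33, -0.0, -0.0]
contact_force: [0.9, 0.3, 1.0]
opening: 0.0
```

```bash
python3 look.py f1
python3 - <<'E'
from fit import *
print(fit("side",cv2.imread("pics/f1_full.png"),AX["side"],2.33))
t=2.725
print(rel([c[0]+.06*np.cos(t),c[1]+.06*np.sin(t),.176]))
E
```

```text
15.4 [ 0.5328 -0.0659  0.1762] r,th 0.0619 2.95 F [0.9 0.3 1. ] q6 1.98 yaw [ 0.782 -0.623 -0.   ]
(np.float64(2.323114487599594), np.float64(39.74782071808086))
[-0.0036 -0.0133  0.0006]
```

View pics/f1.png

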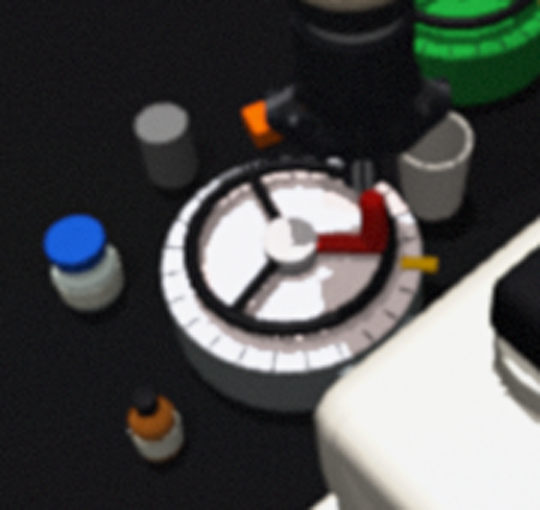

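apply_moves:
  increments:
    - [[-0.001, -0.004, 0, 0, 1], [-0.002, -0.008, 0, 0, 1], [-0.003, -0.011, 0, 0, 1], [-0.0035, -0.013, 0, 0, 1], [-0.0038, -0.014, 0, 0, 1], [-0.004, -0.015, 0, 0, 1], [-0.004, -0.015, 0, 0, 1], [-0.004, -0.015, 0, 0, 1], [-0.004, -0.015, 0, 0, 1]]

```text
clock: 16.2
position: [0.5392, -0.052, 0.1759]
eef_rot: [0.944, -0.33, -0.0, -0.0]
contact_force: [-0.1, -1.1, 0.9]
opening: 0.0004
```

```bash
python3 look.py f2
python3 - <<'E'
from fit import *
print(fit("side",cv2.imread("pics/f2_full.png"),AX["side"],2.33))
E
```

```text
16.2 [ 0.5392 -0.052   0.1759] r,th 0.0601 2.7 F [-0.1 -1.1  0.9] q6 2.01 yaw [ 0.782 -0.623 -0.   ]
(np.float64(2.2986651433382366), np.float64(38.34292038554507))
```

apply_moves:
  increments:
    - [[-0.0002, -0.0005, 0, 0, 1], [-0.0003, -0.0009, 0, 0, 1], [-0.0003, -0.0009, 0, 0, 1], [-0.0003, -0.0009, 0, 0, 1], [-0.0003, -0.0009, 0, 0, 1], [0, 0.004, 0, 0, 1], [0, 0.01, 0, 0, 1], [0, 0.013, -0.01, 0, 1], [0, 0.013, -0.035, 0, 1], [0, 0.013, -0.065, 0, 1], [0.005, 0.033, -0.085, 0, 1], [0.013, 0.065, -0.095, 0, 1]]

```text
clock: 17.25
position: [0.5101, -0.1103, 0.2745]
eef_rot: [0.944, -0.329, 0.002, -0.0]
contact_force: [0.8, -0.3, 0.1]
opening: -0.0001
```

apply_moves:
  increments:
    - [[0.008, 0.034, -0.005, 0, 1], [0.016, 0.07, -0.005, 0, 1], [0.024, 0.105, -0.005, 0, 1], [0.032, 0.14, -0.005, 0, 1], [0.04, 0.175, -0.005, 0, 1], [0.048, 0.21, -0.005, 0, 1], [0.056, 0.24, -0.005, 0, 1], [0.059, 0.255, -0.005, 0, 1], [0.059, 0.255, -0.005, 0, 1], [0.059, 0.255, -0.005, 0, 1]]

```text
clock: 18.08
position: [0.3954, -0.3476, 0.2764]
eef_rot: [0.944, -0.331, 0.0, -0.0]
contact_force: [1.1, 0.6, -0.7]
opening: 0.0
```

```bash
python3 chk.py g1
python3 - <<'E'
from fit import *
for n,ax,i in(("top",(.5925,-.0787),2.277),("side",(.5926,-.0782),2.283)):
    print(n,fit(n,cv2.imread(f"pics/g1_{n}.png"),ax,2.3)[0]-i)
a=cv2.imread("pics/top0.png").astype(int);b=cv2.imread("pics/g1_top.png")
E
```

```text
18.0833 [ 0.395 -0.348  0.276] [ 1.1  0.6 -0.7]
side now 2.3068075269911197 start 2.3080138375799004
top now 2.320635823629198 start 2.32134588473741
top 0.02411752217885832
side -0.01205090728264313
```

View pics/g1.png

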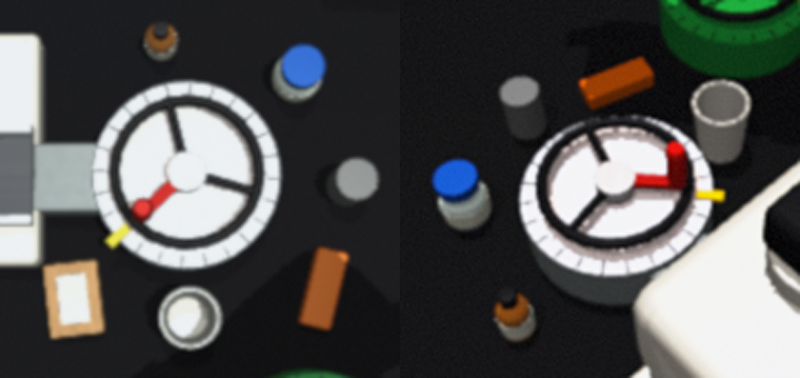

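View pics/g1_top.png

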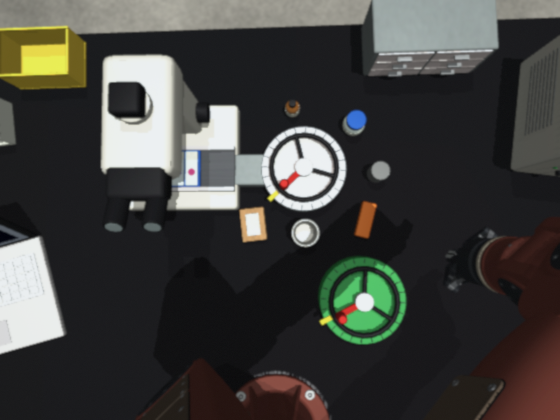

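The handle is back at its starting angle within 0.001 rad in both views. It reads +0.024 rad (top) and −0.012 rad (side) from the yellow mark. The tray has advanced one slide (one less showing beside the head, at top px ≈(190,170)), the loose things stand where they were, and the hand is clear at about px (470,265). Handing in.

```bash
python3 -c "
from station import job
print(job.sign_off())"
```

```text
the job is handed in; nothing more can be done
None
```

I pushed the white-drum hand wheel's red handle clockwise through one full turn with closed fingertips, at about 2–3 N and without gripping it. I paused just short of the mark to look, then went back in and pushed the last few hundredths of a radian. The job was handed in at 18.2 s with the hand clear.

**Handle angle:** It matches its starting position within about 0.001 rad in both cameras. Measured directly against the yellow mark, the views disagree slightly: the top view says about 0.024 rad short and the side view about 0.012 rad past. I could not narrow that further with the given calibration.

**Surroundings:** In the last pictures the tray had advanced by one slide. The loose things and the green look-alike looked unmoved by eye; I did not measure them.

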